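Nest the turned hubs for scanning and fit the spacer ring

ROBOT

A 7-joint arm with a two-finger parallel gripper is mounted at the origin on the work surface. World frame = base frame: x ahead of the robot, y to its left, z up, the work surface at z = 0. Lengths are in m, angles in degrees, forces in N, time in s.
With the tool pointing down it reaches from about 0.425 to 1.025 m from the base axis. Payload 3.6 kg.
Tool frame: the origin (TCP) lies at the very end of the fingers, on their centre line; the grasp point (between the pads) lies 19 mm behind it (bot.grip_depth is the distance from the TCP to the grasp point, in m); z points along the fingers, y is the line along which they close (so a half turn about z gives the same grasp; the last joint's range is limited). The gripper opens to 85 mm and grips with 20 to 120 N. Pads are 22 mm wide; open, the fingers measure 114 mm over their backs; the gripper's body (76 mm by 85 mm) begins 54 mm behind the grasp point. The pads swing forward as they close: fully open they stand 13 mm farther back than shut.
Start: joints at [65.002, 33.873, 2.773, 92.16, -1.908, 54.013, -1.931], TCP at [0.244, -0.683, 0.231] pointing down, gripper open.
Joint ranges: [-153.93, 153.93], [-27.13, 128.08], [-72.61, 78.16], [10.71, 143.7], [-87.88, 267.88], [4.46, 118.87], [-176.78, 176.78]. Speed limits (degrees/s): [147.25, 147.25, 180, 180, 180, 180, 180].

INTERFACE

Orientations are given as [roll, pitch, yaw] about the fixed x, y, z axes, in that order (R = Rz(yaw) Ry(pitch) Rx(roll)).
In Python, from workcell import observe, cams, bot gives the robot as it stands.
- The arm moves only by the shell command python3 -m pendant 'ROWS' [FORCE]. ROWS is JSON, one flat list of numbers, 5 for each row, row after row: the closure, from 0 (fully open) to 1 (shut), then the shift along the world's x, y, z in m, then the turn about the world's z in degrees. A call has 1 to 12 rows; each row is the pose to reach, as a shift and turn from the pose commanded when the call began; what a row does not reach only later rows make up. A row lasts 1/10 s, in which the tool goes at most 50 mm and 8.59 degrees, less where a joint would pass 70% of its speed; a pose out of reach is approached as far as the arm can. A call with a gripper value outside its range is refused whole. The fingers move at their own pace and stop on an object; FORCE is the grip in N (left out, the last holds). Time passes only in rows, so rows that repeat a pose let the fingers close. It gives the time, the measured TCP pose, the force, the opening and the grip force at its end, in the units of the state.
- observe(): the state, without advancing time (a new reading comes with each control period).
- cams.capture(name): name is "scene" or "side" or "wrist"; returns the picture (400x640x3 uint8, red, green, blue); there is no depth.
- cams.camera_info(name): a dict with "mtx" (3x3 intrinsics, pixels), "rvec" (rotation vector, rad) and "tvec" (3), from world to camera coordinates, as OpenCV has them. Camera axes: x right, y down, z forward; pixel columns grow to the right and rows downward; lengths in m; the calibration is good to about 2 mm. A picture is of the moment at which its call begins: read the wrist's pose just before it. camera_info takes no time and is no camera call; for the wrist camera it gives the pose at the moment of the call.
- bot.hand_in(): hands the job in; it is judged then, once.
Trained networks look in the newest picture that a camera, given by its name, has taken for a name from the list of things; names that differ only in an ending like _2 or _b are one class to them, and where a whole thing is asked for, a point or a joint stands for the part that bears it (a point fixed in the world has none). Each returns a list of dicts, best first, with "confidence" (0 to 1); they miss things now and then, are a little off and sometimes report something else, mostly with a low value. They report only what shows in the picture. A call takes as long as a camera call. They do not tell look-alikes from the thing itself.
- cams.silhouettes(camera, label): "mask" (400x640 bool, what is visible of it).
- cams.place_of(camera, label): "centre" ([x, y, z] in m, in world coordinates, good to about 4 mm: a listed point, or the origin of a listed thing).
The state is a dict: "time_s": time; "q": joint angles; "dq": joint speeds; "joint_efforts": joint torques, N m; "ee_pos": TCP position; "eef_rot": TCP orientation; "wrist_force": force on the tool from outside, world axes, zero at the start; "torque": the same for the moment, N m; "grip_width": opening from 0.0 (shut) to 1.0 (fully open); "grip_force": force on a finger pad.
Only numpy, scipy, OpenCV 4.12 (cv2) and the standard library are available. Lean on these libraries where they do the work, as an engineer would, in place of code of your own. Each camera call takes 0.05 s, during which the arm holds its last target. There are 200 camera calls.

TASK

Get the measured batch ready: set each of the three flanged steel hubs upright, boss up, flat on the floor of the round nest of its own size (large in large, medium in medium, small in small), putting them down gently rather than dropping them. When all three hubs are in their nests, slip the plain spacer ring over the boss of the large hub so that it lies flat on the flange. Do not move or knock over the plain disc, the hexagon nut and the plain pin.

Things in the scene. Friction and masses are not known exactly. Their poses are not given: they have to be found in the camera images.
- hub_large: the large one of the three loose turned steel hubs: a flat round flange, diameter 68 mm and 10 mm thick, with a coaxial round boss of diameter 28 mm standing up from its middle, 48 mm high overall; 6 dark bolt-hole marks on the flange, a dark bore mark on the boss. Stands upright, boss up; about 0.38 kg. Origin: centre of its underside, z up along the boss
- hub_medium: the medium one of the three loose turned steel hubs: a flat round flange, diameter 50 mm and 10 mm thick, with a coaxial round boss of diameter 22 mm standing up from its middle, 48 mm high overall; 4 dark bolt-hole marks on the flange, a dark bore mark on the boss. Stands upright, boss up; about 0.2 kg. Origin: centre of its underside, z up along the boss
- hub_small: the small one of the three loose turned steel hubs: a flat round flange, diameter 32 mm and 10 mm thick, with a coaxial round boss of diameter 14 mm standing up from its middle, 48 mm high overall; 3 dark bolt-hole marks on the flange, a dark bore mark on the boss. Stands upright, boss up; about 0.08 kg. Origin: centre of its underside, z up along the boss
- nest_large: the large one of the three empty round aluminium nests (shallow open dishes with a flat black floor), fixed to the bench: outer diameter 94 mm, inner diameter 86 mm, 14 mm high, wall 4 mm, floor 4 mm above the bench. Origin: centre of its underside, on the bench, z up
- nest_medium: the medium one of the three empty round aluminium nests (shallow open dishes with a flat black floor), fixed to the bench: outer diameter 76 mm, inner diameter 68 mm, 14 mm high, wall 4 mm, floor 4 mm above the bench. Origin: centre of its underside, on the bench, z up
- nest_small: the small one of the three empty round aluminium nests (shallow open dishes with a flat black floor), fixed to the bench: outer diameter 56 mm, inner diameter 48 mm, 14 mm high, wall 4 mm, floor 4 mm above the bench. Origin: centre of its underside, on the bench, z up
- spacer_ring: loose plain steel spacer ring lying flat: outer diameter 54 mm, hole diameter 40 mm, 24 mm high, about 0.19 kg. Origin: centre of its underside, z up through the hole. (All the small things and nests on the bench start at least 100 mm apart, centre to centre; none is taller than 50 mm)
- blank_disc: plain steel disc without boss or hole, diameter 56 mm, 14 mm high, loose; not a hub, stays where it is. Origin: centre of its underside
- hex_nut: large dark hexagon nut lying flat, 46 mm across flats, 24 mm high, loose; stays where it is. Origin: centre of its underside
- plain_pin: plain upright steel pin without a flange, diameter 26 mm, 44 mm high, loose; stays where it is. Origin: centre of its underside
Things that resemble listed ones, but are neither listed nor needed, are in the scene too. Leave any blue look-alike of the hub_small alone.

How it is judged (in metres and radians):
On the way, in this order (a step that is already met when the one before it is completed fails the run):
1. all three hubs sit upright in the nests of their own size (horizontal distance between hub_large and nest_large below 0.0115 m and z of hub_large in the frame of nest_large below 0.0065 m and angle between each of hub_large, hub_medium, hub_small's own z axis and vertical below 0.08 rad and linear speed of each of hub_large, hub_medium, hub_small below 0.02 m/s and horizontal distance between hub_medium and nest_medium below 0.0115 m and z of hub_medium in the frame of nest_medium below 0.0065 m and horizontal distance between hub_small and nest_small below 0.0115 m and z of hub_small in the frame of nest_small below 0.0065 m), for 0.2 s.
2. the spacer ring lies flat on the flange of the large hub, around its boss (horizontal distance between spacer_ring and hub_large below 0.009 m and ((z of spacer_ring in the frame of hub_large between 0.007 and 0.0125 m and angle between spacer_ring's own z axis and vertical below 0.08 rad) or (z of spacer_ring in the frame of hub_large between 0.031 and 0.0365 m and angle between spacer_ring's own z axis and vertical above 3.06 rad)) and linear speed of spacer_ring below 0.02 m/s), for 0.2 s.
At the end, for the whole second after the job is handed in: Each hub upright (0.08 rad) on the floor of the nest of its size (axes within 11.5 mm, underside under 6.5 mm above the bench); the ring, either way up, flat on the large hub's flange around its boss (axes within 9 mm, lower face 7 to 12.5 mm above the hub's underside); all at rest (all of step 1 and all of step 2); the robot touches nothing.
It fails at once if the plain disc, the hexagon nut or the plain pin is pushed more than 20 mm or tipped over (distance of any of blank_disc, hex_nut, plain_pin from where it was at the start of the episode above 0.02 m or angle between any of blank_disc, hex_nut, plain_pin's own z axis and vertical above 0.4 rad).
It fails at once if a hub is dropped: it falls faster than 0.6 m/s out of the fingers, as from about 20 mm ((linear speed of hub_large above 0.6 m/s and contact force between hub_large and the fingers below 0.1 N) or (linear speed of hub_medium above 0.6 m/s and contact force between hub_medium and the fingers below 0.1 N) or (linear speed of hub_small above 0.6 m/s and contact force between hub_small and the fingers below 0.1 N)).
It also fails if it takes over 99 s, if anything falls off the work surface, if the arm or the gripper's body presses on something with over 40 N, if the wrist force passes 120 N, or if a joint passes its speed limit or range.

## Working session

There is one attempt and no reset: what is moved stays moved. The work goes in short steps, Python scripts to look and compute and a shell command to move; the robot and the scene stay as the last step left them, time stands still between calls to the robot, and variables do not carry over. Pictures are saved under pics/ and viewed, at most 14 in all, crops included, and the job is handed in when it is done.

```bash
mkdir -p pics; cat > h.py <<'E'
import numpy as np, cv2
from workcell import observe, cams, bot
def look(c,fn=None):
    im=cams.capture(c)
    if fn: cv2.imwrite('pics/'+fn,cv2.cvtColor(im,cv2.COLOR_RGB2BGR))
    return im
def P(info): return info['mtx'],cv2.Rodrigues(np.array(info['rvec'],float))[0],np.array(info['tvec'],float).reshape(3)
def proj(info,p):
    return cv2.projectPoints(np.array([p],float),np.array(info['rvec'],float),np.array(info['tvec'],float).reshape(3),np.array(info['mtx'],float),None)[0].ravel()
def back(info,uv,z):
    K,R,t=P(info); d=R.T@np.linalg.inv(K)@np.array([uv[0],uv[1],1.]); c=-R.T@t
    return c+d*(z-c[2])/d[2]
E
python3 - <<'E'
from h import *
for c in ('scene','side'):
    look(c,c+'1.png'); I=cams.camera_info(c)
    K,R,t=P(I); print(c,(-R.T@t).round(3))
    for n in 'hub_large hub_medium hub_small nest_large nest_medium nest_small spacer_ring blank_disc hex_nut plain_pin'.split():
        for r in cams.place_of(c,n)[:4]:
            print(n,round(r['confidence'],2),np.round(r['centre'],3),proj(I,r['centre']).round())
print(observe())
E
```

```text
scene [ 0.938 -0.294  0.892]
hub_large 0.67 [ 0.476  0.267 -0.004] [420. 149.]
hub_large 0.33 [0.596 0.186 0.001] [424. 197.]
hub_small 0.67 [ 0.377 -0.017  0.001] [302. 169.]
hub_small 0.58 [ 0.38   0.122 -0.001] [350. 146.]
hub_small 0.49 [0.455 0.    0.001] [325. 189.]
hub_small 0.48 [ 0.319  0.152 -0.003] [347. 126.]
nest_large 0.7 [ 0.455 -0.122 -0.002] [279. 213.]
nest_medium 0.85 [ 0.623 -0.196  0.001] [286. 290.]
nest_medium 0.46 [ 0.595 -0.063 -0.002] [333. 249.]
nest_small 0.89 [0.465 0.129 0.002] [372. 168.]
spacer_ring 0.81 [ 0.594 -0.06  -0.001] [334. 247.]
blank_disc 0.84 [ 0.437 -0.251 -0.004] [224. 234.]
hex_nut 0.9 [ 0.596  0.182 -0.   ] [423. 198.]
plain_pin 0.73 [ 0.601 -0.335  0.002] [219. 315.]
side [-0.086 -0.574  0.658]
hub_large 0.65 [ 0.473  0.269 -0.   ] [261. 175.]
hub_medium 0.68 [ 0.616  0.325 -0.006] [287. 154.]
hub_small 0.66 [ 0.453 -0.001  0.   ] [317. 222.]
hub_small 0.65 [ 0.375 -0.02  -0.002] [299. 240.]
hub_small 0.48 [0.374 0.124 0.   ] [263. 212.]
hub_small 0.47 [ 0.32   0.155 -0.006] [239. 217.]
nest_large 0.95 [ 0.456 -0.118 -0.003] [351. 246.
[... 396 characters left out ...]
66.]
{'time_s': 1.1, 'q': array([65.00539449, 33.872594  ,  2.77264832, 92.16166652, -1.90894078,
       54.01256854, -1.93016597]), 'dq': array([-0.00337085, -0.05594571,  0.10990541,  0.03559553, -0.06054882,
       -0.08682055, -0.04183318]), 'joint_efforts': array([ 5.21552738e-04, -5.48651433e+01,  1.54609624e+00, -1.98538738e+01,
        9.23103624e-03,  1.56382117e-03, -2.02939148e-06]), 'ee_pos': array([ 0.24365662, -0.68281939,  0.23130148]), 'eef_rot': array([-1.79999367e+02,  4.35586099e-04,  1.96398119e+01]), 'wrist_force': array([-0.13468393, -0.18643777,  0.98239032]), 'torque': array([ 0.00985271, -0.01220773,  0.04263266]), 'grip_force': 0.0, 'grip_width': 0.9965315552091351}
```

View pics/scene1.png

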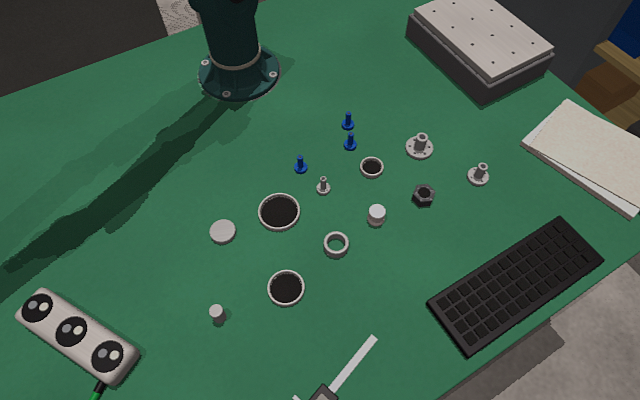

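View pics/side1.png

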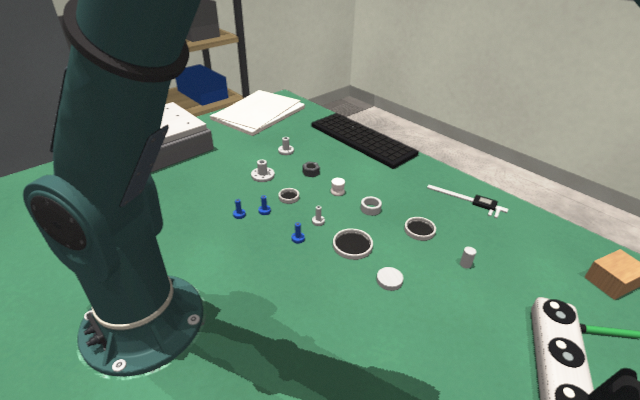

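The scene shows small-hub candidates at scene pixels (323,188) steel, and (300,164), (350,142), (347,122), all blue. The steel one with the flange is hub_small, and the blue ones are to be left alone. hub_large is at (420,149) and hub_medium at (479,176), each the only steel hub of its size. Upright cylinders are at (217,314) and (377,215). Neither is a hub, so I'll leave both.

```bash
python3 - <<'E'
import cv2
im=cv2.imread('pics/scene1.png')[100:260,280:500]
cv2.imwrite('pics/crop1.png',cv2.resize(im,None,fx=3.6,fy=3.6,interpolation=cv2.INTER_CUBIC))
E
python3 -m pendant '[0,0.06,0.2,0,-8, 0,0.06,0.2,0,-12, 0,0.06,0.2,0,-19.6, 0,0.06,0.2,0,-19.6, 0,0.12,0.4,0,-19.6, 0,0.12,0.4,0,-19.6, 0,0.12,0.4,0,-19.6, 0,0.12,0.4,0,-19.6, 0,0.18,0.6,0,-19.6, 0,0.18,0.6,0,-19.6, 0,0.18,0.6,0,-19.6, 0,0.18,0.6,0,-19.6]'
```

```text
time_s: 2.3
ee_pos: [0.4167, -0.1063, 0.2318]
eef_rot: [180.0, -0.1, 0.0]
wrist_force: [0.9, -0.5, 0.1]
grip_width: 0.998
grip_force: 0.0
```

View pics/crop1.png

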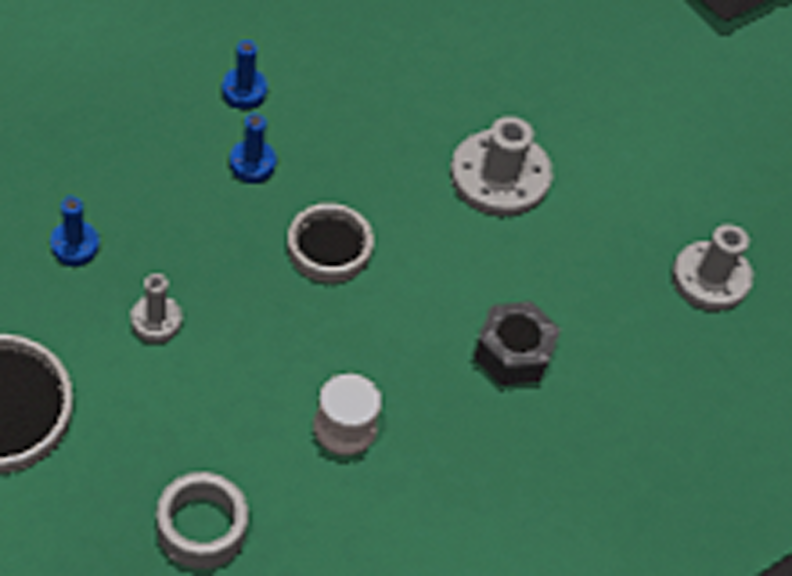

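The crop confirms three steel hubs of graded size, at crop (155,310) small, (500,165) large and (712,270) medium, plus three blue look-alikes that stay put. Next I hover over the small hub.

```bash
cat >> h.py <<'E'
def wrist(names,fn=None):
    look('wrist',fn); I=cams.camera_info('wrist'); s=observe()
    print(s['time_s'],s['ee_pos'].round(4),s['eef_rot'].round(1))
    for n in names:
        for r in cams.place_of('wrist',n)[:3]: print(n,round(r['confidence'],2),np.round(r['centre'],4),proj(I,r['centre']).round())
    return I
E
python3 -m pendant '[0,0.03,0.083,-0.03,0, 0,0.03,0.083,-0.03,0, 0,0.03,0.083,-0.03,0, 0,0.03,0.083,-0.03,0, 0,0.03,0.083,-0.03,0]'
python3 - <<'E'
from h import *
wrist(['hub_small','nest_small','nest_large'],'w1.png')
E
```

```text
time_s: 2.8
ee_pos: [0.4458, -0.0263, 0.2015]
eef_rot: [180.0, 0.0, -0.1]
wrist_force: [0.7, -0.8, -0.3]
grip_width: 0.998
grip_force: 0.0
2.85 [ 0.4458 -0.0266  0.2016] [ 1.8e+02 -0.0e+00 -1.0e-01]
hub_small 0.94 [ 0.4517 -0.0036  0.0007] [298. 171.]
hub_small 0.93 [ 0.3735 -0.0217  0.0041] [313. 231.]
hub_small 0.69 [0.3183 0.1534 0.0034] [184. 269.]
nest_small 0.82 [4.636e-01 1.316e-01 1.000e-04] [187. 161.]
nest_large 0.73 [ 0.4588 -0.1218 -0.0027] [395. 164.]
```

View pics/w1.png

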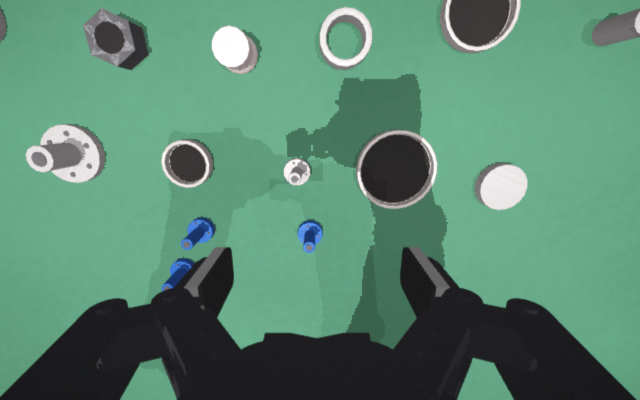

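The wrist view shows hub_small at (298,171), nest_small at (187,161), nest_large at (396,168), hub_large at (70,153), the ring at (346,38) and the disc at (502,186). I'll refine these with ellipse fits.

```bash
cat >> h.py <<'E'
def fit(I,label,z,near):
    "hull-ellipse of the mask nearest to world point; centre on plane z and diameter"
    best=None
    for r in cams.silhouettes('wrist',label):
        cs,_=cv2.findContours(r['mask'].astype(np.uint8),cv2.RETR_EXTERNAL,cv2.CHAIN_APPROX_NONE)
        if not cs: continue
        c=max(cs,key=cv2.contourArea)
        if len(c)<15: continue
        w=np.array([back(I,p[0],z)[:2] for p in c])
        (x,y),rad=cv2.minEnclosingCircle(w.astype(np.float32)*1000)
        e=cv2.fitEllipse(cv2.convexHull(w.astype(np.float32)*1000))
        d=np.hypot(e[0][0]/1000-near[0],e[0][1]/1000-near[1])
        if best is None or d<best[0]: best=(d,label,round(r['confidence'],2),np.round(e[0],1),np.round(e[1],1))
    print(best)
E
python3 - <<'E'
from h import *
I=wrist([])
fit(I,'nest_small',.014,(.463,.129)); fit(I,'nest_large',.014,(.457,-.12)); fit(I,'spacer_ring',.024,(.594,-.058)); fit(I,'nest_medium',.014,(.62,-.19)); fit(I,'hub_small',.01,(.453,-.002)); fit(I,'hub_large',.01,(.475,.268)); 
E
```

```text
3.05 [ 0.446  -0.0263  0.2016] [ 1.8e+02 -0.0e+00 -1.0e-01]
None
None
(np.float64(0.0053903976051252805), 'spacer_ring', 0.71, array([590.6, -53.9]), array([52.7, 55.4]))
(np.float64(0.005650435949978476), 'nest_medium', 0.64, array([ 614.4, -190.5]), array([68. , 79.1]))
(np.float64(8.168997776465739e-05), 'hub_small', 0.75, array([453.1,  -2. ]), array([28.4, 31. ]))
(np.float64(0.002384110857220835), 'hub_large', 0.73, array([472.8, 267.1]), array([65.8, 92. ]))
```

```bash
python3 -m pendant '[0,0.007,0.0245,0,0, 0,0.007,0.0245,-0.05,0, 0,0.007,0.0245,-0.1,0, 0,0.007,0.0245,-0.15,0, 0,0.007,0.0245,-0.183,0, 0,0.007,0.0245,-0.183,0, 1,0.007,0.0245,-0.183,0, 1,0.007,0.0245,-0.183,0, 1,0.007,0.0245,-0.183,0, 1,0.007,0.0245,-0.183,0, 1,0.007,0.0245,-0.183,0, 1,0.007,0.0245,-0.183,0]' 40
```

```text
time_s: 4.55
ee_pos: [0.4538, -0.0006, 0.0195]
eef_rot: [-180.0, -0.1, 0.0]
wrist_force: [0.1, -0.1, 9.3]
grip_width: 0.148
grip_force: 38.9
```

```bash
python3 -m pendant '[1,0,0,0.03,0, 1,0,0,0.07,0, 1,0,0,0.08,0, 1,0.003,0.04,0.08,0, 1,0.006,0.08,0.08,0, 1,0.008,0.11,0.08,0, 1,0.0097,0.13,0.08,0, 1,0.0097,0.13,0.08,0, 1,0.0097,0.13,0.08,0]'
python3 - <<'E'
from h import *
wrist(['nest_small'],'w2.png')
look('side','s2.png');I=cams.camera_info('side')
for n in ('hub_small','nest_small'):
  for r in cams.place_of('side',n)[:4]: print(n,round(r['confidence'],2),np.round(r['centre'],4))
a=cv2.imread('pics/w2.png');b=cv2.imread('pics/s2.png')[120:300,180:400]
b=cv2.resize(b,(489,400)); a=a[:,150:450]
cv2.imwrite('pics/c2.png',np.hstack([a,b]))
E
```

```text
time_s: 5.45
ee_pos: [0.4622, 0.1292, 0.098]
eef_rot: [180.0, 0.1, 0.1]
wrist_force: [0.2, 0.4, -1.1]
grip_width: 0.148
grip_force: 39.3
5.5 [0.4621 0.1282 0.098 ] [ 1.799e+02  1.000e-01 -0.000e+00]
nest_small 0.84 [0.4655 0.1308 0.0044] [314. 197.]
hub_small 0.67 [ 0.3769 -0.0194 -0.0064]
hub_small 0.58 [ 0.3177  0.1521 -0.0033]
hub_small 0.48 [ 0.3759  0.1252 -0.0015]
hub_small 0.46 [0.458  0.1266 0.0806]
nest_small 0.76 [ 4.645e-01  1.266e-01 -1.000e-04]
```

View pics/c2.png

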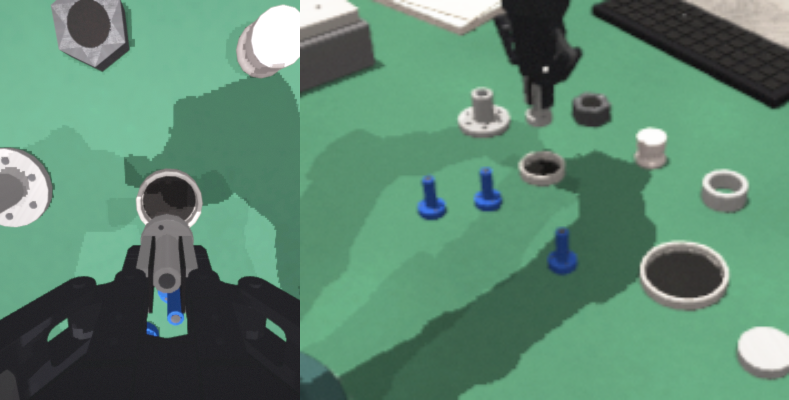

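The left half shows the hub held above the nest, whose rim is at crop (170,200). The right half shows the hub upright in the fingers at (540,115). I'll lower it.

```bash
python3 -m pendant '[1,0.002,0,-0.025,0, 1,0.002,0,-0.05,0, 1,0.002,0,-0.062,0, 1,0.002,0,-0.067,0, 1,0.002,0,-0.071,0, 1,0.002,0,-0.073,0, 1,0.002,0,-0.0745,0, 1,0.002,0,-0.0745,0, 1,0.002,0,-0.0745,0]'
```

```text
time_s: 6.6
ee_pos: [0.465, 0.1295, 0.0242]
eef_rot: [-180.0, -0.0, 0.0]
wrist_force: [0.3, -0.6, -1.3]
grip_width: 0.146
grip_force: 39.3
```

```bash
python3 -m pendant '[1,0,0,-0.001,0, 1,0,0,-0.001,0, 0,0,0,-0.001,0, 0,0,0,-0.001,0, 0,0,0,-0.001,0, 0,0,0,-0.001,0, 0,0,0,-0.001,0, 0,0,0,0.03,0, 0,0,0,0.08,0, 0,0,0,0.13,0, 0,0,0.05,0.16,0, 0,0,0.09,0.18,0]'
python3 - <<'E'
from h import *
I=wrist(['hub_large','hub_small','hub_medium','nest_small'],'w3.png')
fit(I,'hub_large',.01,(.474,.268));fit(I,'hub_medium',.01,(.616,.325))
E
```

```text
time_s: 7.8
ee_pos: [0.4656, 0.216, 0.2048]
eef_rot: [-180.0, -0.1, -0.2]
wrist_force: [1.2, 1.3, -0.4]
grip_width: 1.003
grip_force: 0.0
7.85 [0.4673 0.2287 0.2083] [-179.3   -0.6    0.5]
hub_large 0.63 [ 0.4766  0.2618 -0.0028] [293. 168.]
hub_small 0.86 [ 0.381   0.119  -0.0015] [400. 240.]
hub_small 0.69 [0.3165 0.1531 0.0035] [372. 284.]
hub_small 0.59 [0.4612 0.1315 0.0023] [397. 182.]
hub_medium 0.61 [6.218e-01 3.307e-01 6.000e-04] [229.  38.]
nest_small 0.73 [0.4654 0.1304 0.0036] [398. 179.]
(np.float64(0.010787578841097892), 'hub_large', 0.73, array([475.6, 278.7]), array([68.2, 68.9]))
(np.float64(0.024655655948345175), 'hub_medium', 0.92, array([617.9, 349.6]), array([49.7, 56.1]))
```

View pics/w3.png

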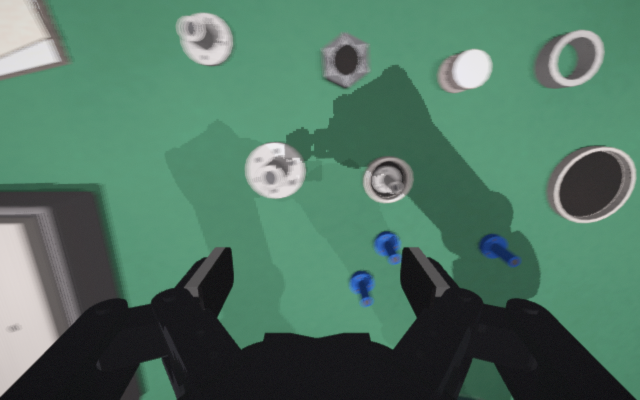

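The small hub sits upright inside its nest at (388,180), with hub_large at (275,170) and hub_medium at (205,38). The arm was still moving, so I'll settle it over hub_large and re-measure.

```bash
python3 -m pendant '[0,0.008,0.04,0,0, 0,0.008,0.04,0,0, 0,0.008,0.04,0,0, 0,0.008,0.04,0,0]'
python3 - <<'E'
from h import *
I=wrist(['hub_large','hub_medium'])
fit(I,'hub_large',.01,(.474,.268));fit(I,'hub_medium',.01,(.616,.325))
E
```

```text
time_s: 8.55
ee_pos: [0.4723, 0.2547, 0.2015]
eef_rot: [179.9, 0.1, -0.1]
wrist_force: [0.2, -0.9, 0.7]
grip_width: 0.998
grip_force: 0.0
8.6 [0.4724 0.2546 0.2017] [ 1.799e+02  1.000e-01 -1.000e-01]
hub_large 0.82 [4.753e-01 2.644e-01 2.000e-04] [309. 173.]
hub_large 0.67 [0.4633 0.1328 0.0033] [416. 183.]
hub_medium 0.97 [0.6192 0.3302 0.    ] [247.  42.]
(np.float64(0.004454767026913892), 'hub_large', 0.84, array([474.1, 263.5]), array([66.5, 67.5]))
(np.float64(0.004589468864085511), 'hub_medium', 0.97, array([614.6, 329.4]), array([48.4, 51.1]))
```

```bash
python3 -m pendant '[0,0.002,0.0105,-0.04,0, 0,0.002,0.0105,-0.09,0, 0,0.002,0.0105,-0.14,0, 0,0.002,0.0105,-0.17,0, 0,0.002,0.0105,-0.181,0, 0,0.002,0.0105,-0.181,0, 1,0.002,0.0105,-0.181,0, 1,0.002,0.0105,-0.181,0, 1,0.002,0.0105,-0.181,0, 1,0.002,0.0105,-0.181,0, 1,0.002,0.0105,-0.181,0, 1,0.002,0.0105,-0.181,0]' 70
```

```text
time_s: 10.0
ee_pos: [0.4754, 0.2666, 0.0229]
eef_rot: [180.0, -0.1, -0.0]
wrist_force: [-0.4, -2.5, 9.2]
grip_width: 0.303
grip_force: 68.2
```

```bash
python3 -m pendant '[1,0,0,0.02,0, 1,0,0,0.05,0, 1,0,0,0.08,0, 1,0,0,0.1,0, 1,-0.002,-0.04,0.1,0, 1,-0.004,-0.08,0.1,0, 1,-0.006,-0.12,0.1,0, 1,-0.008,-0.16,0.1,0, 1,-0.01,-0.2,0.1,0, 1,-0.012,-0.24,0.1,0, 1,-0.014,-0.28,0.1,0, 1,-0.016,-0.31,0.1,0]'
python3 -m pendant '[1,-0.001,-0.03,0,0, 1,-0.002,-0.05,0,0, 1,-0.003,-0.07,0,0, 1,-0.003,-0.075,0,0, 1,-0.003,-0.075,0,0, 1,-0.003,-0.075,0,0]'
python3 - <<'E'
from h import *
wrist(['nest_large','hub_large'],'w4.png')
E
```

```text
time_s: 11.2
ee_pos: [0.4575, -0.0456, 0.1214]
eef_rot: [180.0, 0.1, -0.1]
wrist_force: [0.9, 1.2, -5.2]
grip_width: 0.305
grip_force: 70.1
time_s: 11.8
ee_pos: [0.4556, -0.1167, 0.1213]
eef_rot: [-180.0, 0.0, 0.1]
wrist_force: [0.1, 0.4, -4.4]
grip_width: 0.305
grip_force: 70.2
11.85 [ 0.4557 -0.1164  0.1214] [-180.     0.     0.2]
nest_large 0.96 [ 4.532e-01 -1.207e-01  1.000e-04] [322. 195.]
nest_large 0.29 [0.4605 0.1309 0.0062] [ 53. 188.]
hub_large 0.91 [ 0.4572 -0.1157  0.0975] [317. 230.]
```

View pics/w4.png

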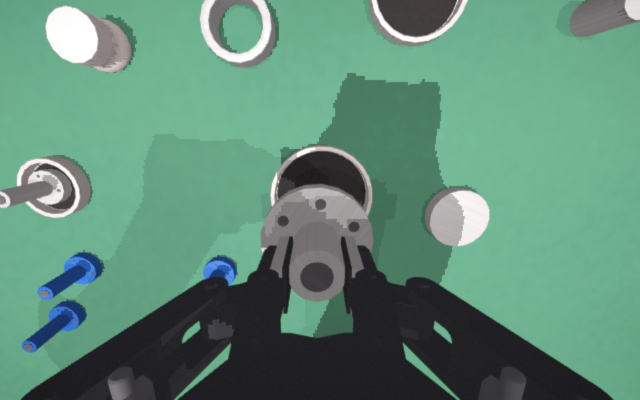

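The large hub is held level at (317,230) above nest_large (322,195). The small hub is still in its nest at left, and the disc is clear at (457,216). I'll lower it.

```bash
python3 -m pendant '[1,0,-0.004,-0.03,0, 1,0,-0.004,-0.06,0, 1,0,-0.004,-0.075,0, 1,0,-0.004,-0.083,0, 1,0,-0.004,-0.088,0, 1,0,-0.004,-0.091,0, 1,0,-0.004,-0.093,0, 1,0,-0.004,-0.0945,0, 1,0,-0.004,-0.0945,0, 1,0,-0.004,-0.0945,0]'
```

```text
time_s: 12.95
ee_pos: [0.456, -0.1219, 0.0273]
eef_rot: [180.0, -0.0, 0.0]
wrist_force: [0.6, 0.2, -4.9]
grip_width: 0.306
grip_force: 70.1
```

```bash
python3 -m pendant '[1,0,0,-0.0015,0, 1,0,0,-0.0015,0, 0,0,0,-0.0015,0, 0,0,0,-0.0015,0, 0,0,0,-0.0015,0, 0,0,0,-0.0015,0, 0,0,0,-0.0015,0, 0,0,0,0.03,0, 0,0,0,0.08,0, 0,0,0,0.13,0, 0,0.014,0.04,0.15,0, 0,0.028,0.08,0.17,0]'
python3 -m pendant '[0,0.016,0.045,0,0, 0,0.032,0.09,0,0, 0,0.048,0.135,0,0, 0,0.063,0.18,0,0, 0,0.079,0.225,0,0, 0,0.094,0.27,0,0, 0,0.109,0.31,0,0, 0,0.123,0.35,0,0, 0,0.125,0.355,0,0, 0,0.125,0.355,0,0, 0,0.125,0.355,0,0, 0,0.125,0.355,0,0]'
python3 - <<'E'
from h import *
I=wrist(['hub_medium','hub_large'])
fit(I,'hub_medium',.01,(.616,.328))
look('scene','s5.png')
for n in('hub_large','nest_large'): print(n,[(round(r['confidence'],2),np.round(r['centre'],4)) for r in cams.place_of('scene',n)[:2]])
E
```

```text
time_s: 14.15
ee_pos: [0.4842, -0.0426, 0.199]
eef_rot: [180.0, -0.1, -0.2]
wrist_force: [0.8, -0.4, 0.7]
grip_width: 1.002
grip_force: 0.0
time_s: 15.35
ee_pos: [0.6087, 0.3104, 0.1966]
eef_rot: [179.9, 0.0, -0.1]
wrist_force: [-1.0, -1.0, 1.0]
grip_width: 1.0
grip_force: 0.0
15.4 [0.6088 0.3106 0.1968] [ 1.799e+02  0.000e+00 -1.000e-01]
hub_medium 0.84 [ 0.6189  0.3322 -0.    ] [299. 168.]
hub_large 0.76 [ 0.4556 -0.1202  0.0032] [634. 286.]
None
hub_large [(0.73, array([ 0.4556, -0.1207,  0.    ]))]
nest_large [(0.8, array([ 0.4549, -0.1189, -0.002 ])), (0.54, array([ 0.456 , -0.1196,  0.0036]))]
```

```bash
python3 -m pendant '[0,0.008,0.0195,-0.03,0, 0,0.008,0.0195,-0.08,0, 0,0.008,0.0195,-0.13,0, 0,0.008,0.0195,-0.165,0, 0,0.008,0.0195,-0.176,0, 0,0.008,0.0195,-0.176,0, 1,0.008,0.0195,-0.176,0, 1,0.008,0.0195,-0.176,0, 1,0.008,0.0195,-0.176,0, 1,0.008,0.0195,-0.176,0, 1,0.008,0.0195,-0.176,0, 1,0.008,0.0195,-0.176,0]' 60
```

```text
time_s: 16.9
ee_pos: [0.6177, 0.3328, 0.0225]
eef_rot: [-180.0, -0.1, 0.0]
wrist_force: [-0.8, -1.1, 5.5]
grip_width: 0.237
grip_force: 58.5
```

```bash
python3 -m pendant '[1,0,0,0.02,0, 1,0,0,0.05,0, 1,0,0,0.08,0, 1,0,0,0.1,0, 1,0,-0.04,0.1,0, 1,0,-0.085,0.1,0, 1,0,-0.13,0.1,0, 1,0,-0.175,0.1,0, 1,0,-0.22,0.1,0, 1,0,-0.265,0.1,0, 1,0,-0.31,0.1,0, 1,0,-0.35,0.1,0]'
python3 -m pendant '[1,0,-0.04,0,0, 1,0,-0.08,0,0, 1,0,-0.12,0,0, 1,0,-0.15,0,0, 1,0.002,-0.17,0,0, 1,0.002,-0.172,0,0, 1,0.002,-0.172,0,0, 1,0.002,-0.172,0,0]'
python3 - <<'E'
from h import *
I=wrist(['nest_medium','hub_medium'],'w6.png')
E
```

```text
time_s: 18.1
ee_pos: [0.616, -0.0201, 0.1207]
eef_rot: [180.0, 0.0, -0.0]
wrist_force: [1.9, 0.0, -2.1]
grip_width: 0.235
grip_force: 59.0
time_s: 18.9
ee_pos: [0.6188, -0.1867, 0.1207]
eef_rot: [-179.9, 0.0, 0.2]
wrist_force: [0.3, 0.3, -1.8]
grip_width: 0.239
grip_force: 59.0
18.95 [ 0.6189 -0.1865  0.1208] [-179.9    0.     0.2]
nest_medium 0.76 [ 0.6201 -0.1954 -0.0011] [327. 191.]
hub_medium 0.97 [ 0.6206 -0.1887  0.0999] [322. 231.]
```

View pics/w6.png

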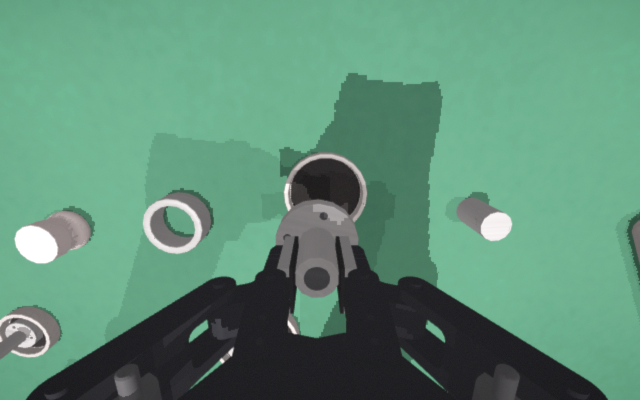

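The medium hub is held level at (322,231) just ahead of nest_medium (327,191), and the ring is at (178,222). I'll lower it.

```bash
python3 -m pendant '[1,0.001,-0.0065,-0.03,0, 1,0.001,-0.0065,-0.06,0, 1,0.001,-0.0065,-0.075,0, 1,0.001,-0.0065,-0.083,0, 1,0.001,-0.0065,-0.088,0, 1,0.001,-0.0065,-0.091,0, 1,0.001,-0.0065,-0.093,0, 1,0.001,-0.0065,-0.095,0, 1,0.001,-0.0065,-0.095,0, 1,0.001,-0.0065,-0.095,0]'
```

```text
time_s: 20.05
ee_pos: [0.6203, -0.196, 0.0265]
eef_rot: [180.0, -0.1, 0.0]
wrist_force: [0.5, 0.3, -0.4]
grip_width: 0.236
grip_force: 59.2
```

```bash
python3 -m pendant '[1,0,0,-0.001,0, 1,0,0,-0.001,0, 0,0,0,-0.001,0, 0,0,0,-0.001,0, 0,0,0,-0.001,0, 0,0,0,-0.001,0, 0,0,0,-0.001,0, 0,0,0,0.03,0, 0,0,0,0.08,0, 0,0,0,0.12,0, 0,-0.01,0.04,0.14,0, 0,-0.02,0.08,0.14,0]'
python3 -m pendant '[0,-0.008,0.04,0,0, 0,-0.008,0.06,0,0, 0,-0.008,0.06,0,0, 0,-0.008,0.06,0,0, 0,-0.008,0.06,0,0]'
python3 - <<'E'
from h import *
I=wrist(['spacer_ring','hub_medium','nest_medium','hub_large','nest_large'],'w7.png')
fit(I,'spacer_ring',.012,(.592,-.057))
im=look('scene','s7.png'); im=cv2.cvtColor(im[130:310,200:440],cv2.COLOR_RGB2BGR)
for n in('hub_medium','nest_medium'): print(n,[(round(r['confidence'],2),np.round(r['centre'],4)) for r in cams.place_of('scene',n)[:2]])
cv2.imwrite('pics/c7.png',cv2.resize(im,None,fx=3.2,fy=3.2,interpolation=cv2.INTER_CUBIC))
E
```

```text
time_s: 21.25
ee_pos: [0.6026, -0.1171, 0.1699]
eef_rot: [179.9, -0.5, -0.2]
wrist_force: [0.7, 0.9, -0.7]
grip_width: 1.001
grip_force: 0.0
time_s: 21.75
ee_pos: [0.5919, -0.0579, 0.1658]
eef_rot: [179.9, 0.0, -0.1]
wrist_force: [0.4, -0.7, -0.0]
grip_width: 0.999
grip_force: 0.0
21.8 [ 0.5918 -0.058   0.1657] [ 1.799e+02  0.000e+00 -1.000e-01]
spacer_ring 0.76 [ 0.5927 -0.0563 -0.0068] [316. 180.]
hub_medium 0.75 [ 0.6221 -0.1962  0.0043] [447. 155.]
hub_medium 0.73 [ 0.6043 -0.3379 -0.003 ] [569. 169.]
hub_large 0.64 [ 0.4567 -0.1207  0.0068] [369. 291.]
(np.float64(0.001972389867151878), 'spacer_ring', 0.94, array([590.6, -55.6]), array([55. , 59.4]))
hub_medium [(0.73, array([ 0.6198, -0.1939,  0.0057]))]
nest_medium [(0.95, array([ 6.209e-01, -1.966e-01,  4.000e-04]))]
```

View pics/w7.png

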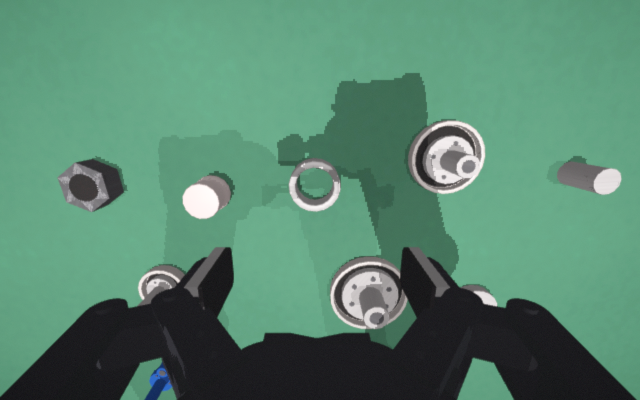

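All three hubs sit upright in their nests, at (447,158), (369,295) and (160,285), and the ring is at (315,185). Next is the ring grasp, across its outer diameter.

```bash
python3 -m pendant '[0,0,0.0015,-0.05,0, 0,0,0.0015,-0.1,0, 0,0,0.0015,-0.14,0, 0,0,0.0015,-0.155,0, 0,0,0.0015,-0.166,0, 0,0,0.0015,-0.166,0, 1,0,0.0015,-0.166,0, 1,0,0.0015,-0.166,0, 1,0,0.0015,-0.166,0, 1,0,0.0015,-0.166,0, 1,0,0.0015,-0.166,0, 1,0,0.0015,-0.166,0]' 50
```

```text
time_s: 23.45
ee_pos: [0.5933, -0.0545, 0.0022]
eef_rot: [180.0, -0.2, -0.0]
wrist_force: [-1.7, -0.2, 6.7]
grip_width: 0.606
grip_force: 51.6
```

```bash
python3 -m pendant '[1,0,0,0.02,0, 1,0,0,0.06,0, 1,0,0,0.09,0, 1,0,0,0.1,0, 1,-0.035,-0.016,0.1,0, 1,-0.07,-0.032,0.1,0, 1,-0.1,-0.048,0.1,0, 1,-0.125,-0.06,0.1,0, 1,-0.137,-0.066,0.1,0, 1,-0.137,-0.066,0.1,0, 1,-0.137,-0.066,0.1,0, 1,-0.137,-0.066,0.1,0]'
python3 - <<'E'
from h import *
I=wrist(['spacer_ring','hub_large','nest_large'],'w8.png')
look('side','s8.png')
for n in('spacer_ring','hub_large'): print(n,[(round(r['confidence'],2),np.round(r['centre'],4)) for r in cams.place_of('side',n)[:2]])
look('scene','t8.png')
for n in('spacer_ring','hub_large'): print(n,[(round(r['confidence'],2),np.round(r['centre'],4)) for r in cams.place_of('scene',n)[:2]])
E
```

```text
time_s: 24.65
ee_pos: [0.4574, -0.1194, 0.1001]
eef_rot: [-180.0, -0.2, 0.1]
wrist_force: [0.6, -0.6, -1.8]
grip_width: 0.608
grip_force: 53.4
24.7 [ 0.4571 -0.1194  0.1   ] [-1.8e+02 -1.0e-01  1.0e-01]
hub_large 0.82 [ 0.4522 -0.1217  0.0039] [320. 205.]
hub_large 0.26 [0.4645 0.1329 0.004 ] [ 27. 191.]
spacer_ring [(0.67, array([ 0.4571, -0.122 ,  0.0918]))]
hub_large [(0.62, array([ 0.4541, -0.1162,  0.0022]))]
spacer_ring [(0.94, array([ 0.458 , -0.125 ,  0.0936]))]
hub_large [(0.7, array([ 0.4568, -0.1237,  0.0007]))]
```

View pics/w8.png

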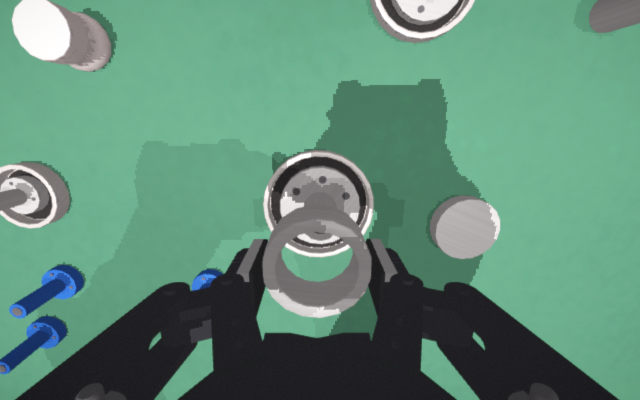

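The ring is held level at (317,262), with the large hub in its nest at (319,203). I'll overlay model circles to check the alignment.

```bash
python3 - <<'E'
from h import *
I=cams.camera_info('wrist'); im=cv2.imread('pics/w8.png')
S=4; im=cv2.resize(im[140:330,230:410],None,fx=S,fy=S,interpolation=cv2.INTER_CUBIC)
def circ(x,y,z,d,col):
    p=[(proj(I,(x+d/2*np.cos(a),y+d/2*np.sin(a),z))-[230,140]+.5)*S for a in np.linspace(0,6.283,90)]
    cv2.polylines(im,[np.int32(p)],True,col,1)
x,y=.4575,-.1205
circ(x,y,.098,.054,(0,0,255));circ(x,y,.122,.054,(0,0,255));circ(x,y,.122,.040,(0,255,255))
x,y=.456,-.1205
circ(x,y,.014,.094,(255,0,0));circ(x,y,.014,.068,(255,0,255));circ(x,y,.052,.028,(0,255,0))
cv2.imwrite('pics/o8.png',im[:600])
E
```

```text
(no output)
```

View pics/o8.png

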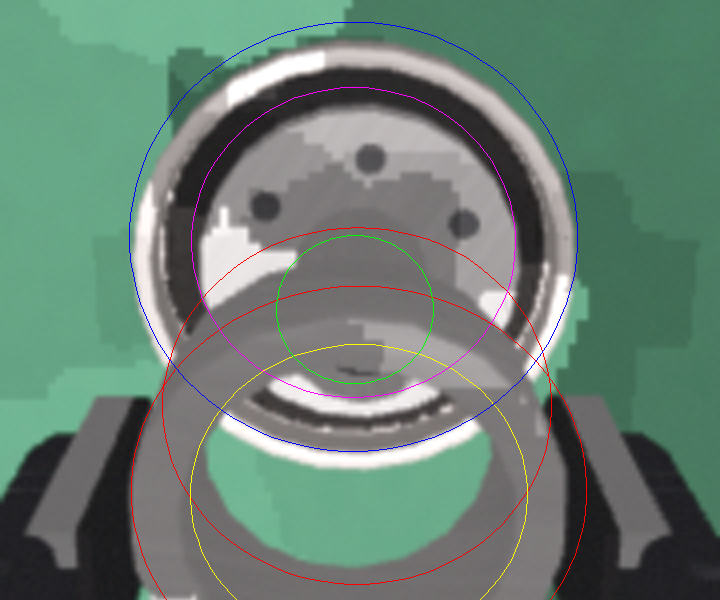

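In the overlay, the hub and the ring are both shifted by the same camera offset (~4 mm in x). Relative to each other, the ring needs about (-1, -2.5) mm. I'll descend part way and check the force.

```bash
python3 -m pendant '[1,-0.001,-0.0025,0,0, 1,-0.001,-0.0025,-0.02,0, 1,-0.001,-0.0025,-0.035,0, 1,-0.001,-0.0025,-0.045,0, 1,-0.001,-0.0025,-0.053,0, 1,-0.001,-0.0025,-0.06,0, 1,-0.001,-0.0025,-0.065,0, 1,-0.001,-0.0025,-0.065,0, 1,-0.001,-0.0025,-0.065,0]'
```

```text
time_s: 26.05
ee_pos: [0.454, -0.1228, 0.035]
eef_rot: [180.0, -0.0, 0.0]
wrist_force: [0.1, 1.1, -1.9]
grip_width: 0.61
grip_force: 53.4
```

```bash
python3 -m pendant '[1,0.001,0,-0.006,0, 1,0.001,0,-0.01,0, 1,0.001,0,-0.014,0, 1,0.001,0,-0.016,0, 1,0.001,0,-0.018,0, 1,0.001,0,-0.0195,0, 1,0.001,0,-0.0195,0, 1,0.001,0,-0.0195,0]'
```

```text
time_s: 26.85
ee_pos: [0.4547, -0.1228, 0.0162]
eef_rot: [180.0, -0.0, 0.0]
wrist_force: [-2.1, 0.3, 6.6]
grip_width: 0.611
grip_force: 54.4
```

Contact force is 6.6 N upward at exactly the expected height, so the ring is on the flange. I'll release and retreat straight up.

```bash
python3 -m pendant '[0.3,0,0,0,0, 0.2,0,0,0,0, 0,0,0,0,0, 0,0,0,0,0, 0,0,0,0,0, 0,0,0,0.02,0, 0,0,0,0.06,0, 0,0,0,0.11,0, 0,0,0,0.16,0, 0,0,0,0.18,0, 0,0,0,0.18,0, 0,0,0,0.18,0]'
python3 - <<'E'
from h import *
I=wrist(['spacer_ring','hub_large','hub_medium','nest_medium'],'w9.png')
im=cv2.imread('pics/w9.png'); look('side','s9.png'); b=cv2.imread('pics/s9.png')[150:310,230:480]
b=cv2.resize(b,(400,256)); a=im[0:256,:]
a=cv2.resize(im[100:260,220:470],(400,256),interpolation=cv2.INTER_CUBIC)
cv2.imwrite('pics/c9.png',np.vstack([np.hstack([a,b]),cv2.resize(im,(800,500))[:340]]))
E
```

```text
time_s: 28.05
ee_pos: [0.4544, -0.1229, 0.1954]
eef_rot: [180.0, -0.0, 0.0]
wrist_force: [-0.3, 0.1, -0.8]
grip_width: 1.003
grip_force: 0.0
28.1 [ 0.4538 -0.1228  0.1946] [-1.8e+02  1.0e-01  0.0e+00]
spacer_ring 0.94 [ 0.4585 -0.1214  0.0073] [316. 173.]
hub_large 0.7 [ 0.4563 -0.1234  0.0038] [318. 175.]
hub_medium 0.84 [ 0.6208 -0.1946  0.0052] [388.  17.]
nest_medium 0.37 [ 4.542e-01 -1.208e-01 -3.000e-04] [316. 176.]
```

View pics/c9.png

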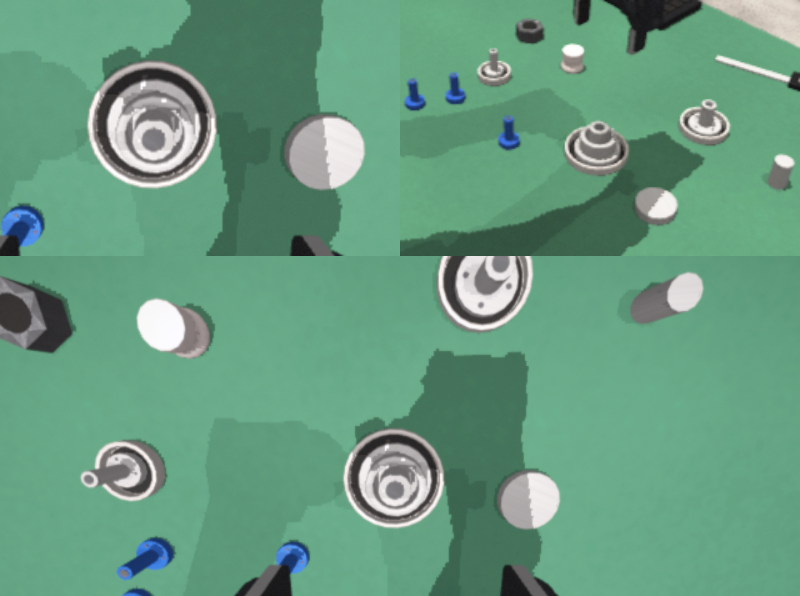

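The side crop shows the ring lying flat around the large hub's boss at (597,145), with the other hubs upright in their nests at (495,70) and (705,122). The disc, pin and nut are undisturbed, so I'll hand it in.

```bash
python3 -c "
from workcell import bot
print(bot.hand_in())"
```

```text
the job is handed in; nothing more can be done
None
```

I handed the job in at about 28 s of the 99 s: in the last pictures all three hubs stand in their own nests, the ring lies flat on the large hub's flange, and the disc, nut and pin look undisturbed; no verdict came back.

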